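Take the spent cartridge out of the water filter

ROBOT

A 6-joint arm with a two-finger parallel gripper is mounted at the origin on a cart in front of the work surface, level with it; the furniture and walls round the work are solid. World frame = base frame: x ahead of the robot, y to its left, z up, the work surface at z = 0. Lengths are in m, angles in rad, forces in N, time in s.
With the tool pointing down it reaches from about 0.225 to 0.725 m from the base axis. Payload 3.1 kg.
Tool frame: the origin (TCP) lies on the mounting face of the last link; the fingertips stand 173 mm ahead of it and the grasp point (between the pads) lies 155 mm ahead of it; x points along the fingers, y is the direction in which the jaws open and shut, and the axes are right-handed (so a half turn about x gives the same grasp; the last joint's range is limited). The gripper opens to 85 mm and grips with 20 to 120 N. Pads are 22 mm wide; open, the fingers measure 114 mm over their backs; the gripper's body (76 mm by 85 mm) begins 54 mm behind the grasp point. The pads swing forward as they close: fully open they stand 13 mm farther back than shut.
Start: joints at [1.197, 0.048, 0.099, 1.622, 0, 1.443], TCP at [0.128, 0.509, 0.405] pointing down, gripper open.
Joint ranges: [-2.91, 2.91], [-0.99, 1.94], [-1.21, 1.42], [-2.12, 2.29], [-1.49, 1.47], [-3.14, 3.14]. Speed limits (rad/s): [2.79, 2.79, 3.14, 3.14, 3.14, 3.14].

INTERFACE

Orientations are given as a rotation vector (axis times angle).
In Python, from bench import env gives the robot as it stands. Calls block until the motion is done:
- env.move_ptp(position, orientation): joint-space move of the TCP to a pose.
- env.servo_line(position, attitude=None, rate=0.15): straight line of the TCP; attitude=None keeps the orientation; rate is the mean speed in m/s.
- env.goto_joints(angles): joint-space move.
- env.gripper_to(opening, effort=None): finger opening in m; effort is the grip in N (None keeps the last); returns when the fingers have stopped.
- env.pause(seconds).
- env.ik(position, orientation): joint angles nearest the present ones, or None.
- env.observe(): the state.
- env.grab_frame(name): name is "side" or "top"; returns a dict with "color" (480x640x3 uint8, blue, green, red), "fx", "fy", "cx", "cy" (pixels), "extrinsics" (4x4, takes a point from camera to world coordinates). Camera axes: x right, y up, looking along -z (the intrinsics and any distortion apply to the point x, -y, -z); pixel columns grow to the right and rows downward; lengths in m; the calibration is good to about 2 mm. A picture is of the moment at which its call begins. There is no depth.
A pose or a line that the arm cannot do raises env.PlanningError and nothing moves.
- env.hand_in(): hands the job in, once; it reports no verdict.
The state is a dict: "time_s": time; "joints": joint angles; "qd": joint speeds; "joint_torque": joint torques, N m; "position": TCP position; "orientation": TCP orientation; "contact_force": force on the tool from outside, world axes, zero at the start; "wrist_torque": the same for the moment, N m; "gripper_width": finger opening in m.
Only numpy, scipy, OpenCV 4.12 (cv2) and the standard library are available. Lean on these libraries where they do the work, as an engineer would, in place of code of your own. Each camera call takes 0.05 s, during which the arm holds its last target. There are 200 camera calls.

TASK

The taller of the two cartridges in the water filter is spent: turn it anticlockwise (seen from above) until its grip bar lines up with the two slots in its socket, then lift it straight out and stand it upright in the middle of the white saucer, setting it down gently. Leave the short cartridge locked in its socket.

Things in the scene. Friction and masses are not known exactly. Their poses are not given: they have to be found in the camera images.
- tall_cartridge_mid (a point): (mm) Tall cartridge, in either socket: white round body 50 across, 66 tall, with a flat grey grip bar on top (46 long, 18 thick, 40 tall); 106 overall, 0.25 kg, turns easily. Point on its axis, 53 above its foot; the bar spans 13 to 53 above the point. z up its axis, x along the bar; under the bar's ends two lugs at the foot (11 wide, 7 high) reach 33 from the axis.
- short_cartridge_mid (a point): Short cartridge, which stays: same body, lugs and bar, but 78 mm tall overall (body 38, bar 40). This point lies on its axis half-way up, 39 mm above its foot; x axis along its bar.
- filter_head: Fixed grey slab 110 (x) by 250 (y) by 26 high, 68 high at its +x edge; origin mid underside. Sockets at y +65, -65: a foot stands 8 up, lugs 3.5 under steel tabs with open slots at +x and -x (white marks). Bar comes out only within 15 deg of this x axis; locked it stands 55 to 72 deg clockwise (from above) of it. A stop ends the anticlockwise turn 6 deg past the slots' middle. Sizes in mm.
- saucer: White saucer, 156 mm across the rim, 11 mm high, with a flat floor 5 mm thick and about 130 mm wide; loose, 0.45 kg. Origin at the centre of its underside.

How it is judged:
By the outcome, as a careful person would: the job done as asked, in the order asked, and still so for the second after the job is handed in, with the robot touching nothing.
It also fails if it takes over 48 s, if anything falls off the work surface, if the arm or the gripper's body presses on something with over 40 N, if the wrist force passes 120 N, or if a joint passes its speed limit or range.

## Working session

There is one attempt and no reset: what is moved stays moved. The work goes in short steps, each a Python script; the robot and the scene stay as the last script left them, time stands still between calls to the robot, and variables do not carry over. Pictures are saved under pics/ and viewed, about 8 in all and at most 12, crops included, and the job is handed in when it is done.

```bash
mkdir -p pics; ls
python3 - <<'E'
from bench import env
import cv2,numpy as np
np.set_printoptions(precision=4,suppress=True)
for n in("top","side"):
    f=env.grab_frame(n); cv2.imwrite(f"pics/{n}0.png",f["color"])
    print(n,{k:f[k] for k in f if k!="color"})
print(env.observe())
E
```

```text
pics
top {'fx': 479.47580179048356, 'fy': 479.47580179048356, 'cx': 315.96727410575505, 'cy': 236.15590501937695, 'extrinsics': array([[ 0.015 ,  0.9961, -0.0868,  0.4427],
       [-0.9997,  0.0166,  0.0174, -0.0673],
       [ 0.0188,  0.0865,  0.9961,  1.144 ],
       [ 0.    ,  0.    ,  0.    ,  1.    ]])}
side {'fx': 444.49030025366716, 'fy': 444.49030025366716, 'cx': 324.54280479341895, 'cy': 240.90843226483526, 'extrinsics': array([[-0.9997,  0.0186,  0.0158,  0.522 ],
       [ 0.0021, -0.5808,  0.814 ,  0.7496],
       [ 0.0243,  0.8138,  0.5806,  0.6495],
       [ 0.    ,  0.    ,  0.    ,  1.    ]])}
{'time_s': 0.1, 'joints': array([ 1.1972,  0.0487,  0.0977,  1.622 , -0.    ,  1.443 ]), 'qd': array([-0.0004,  0.0004,  0.0043,  0.0001, -0.001 ,  0.0005]), 'joint_torque': array([  0.0022, -33.9852,  32.0936,   0.0158,  -0.0003,   0.    ]), 'position': array([0.1277, 0.509 , 0.4036]), 'orientation': array([ 0.1913,  1.5627, -0.1946]), 'contact_force': array([-0.3069, -1.1418,  0.524 ]), 'wrist_torque': array([ 0.0096, -0.0224, -0.0002]), 'gripper_width': 0.08531693426108147}
```

View pics/top0.png

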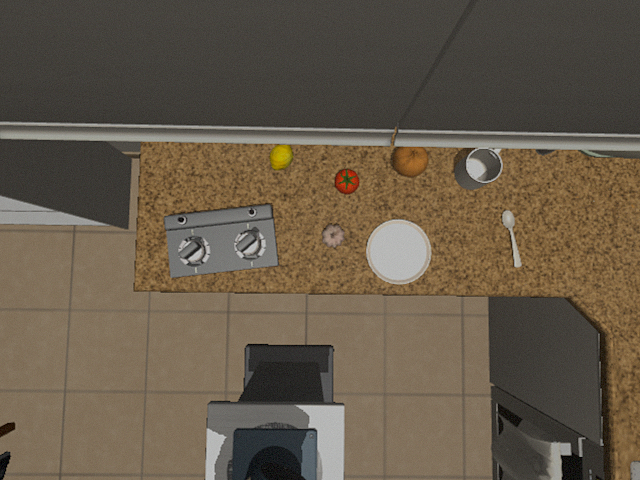

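View pics/side0.png

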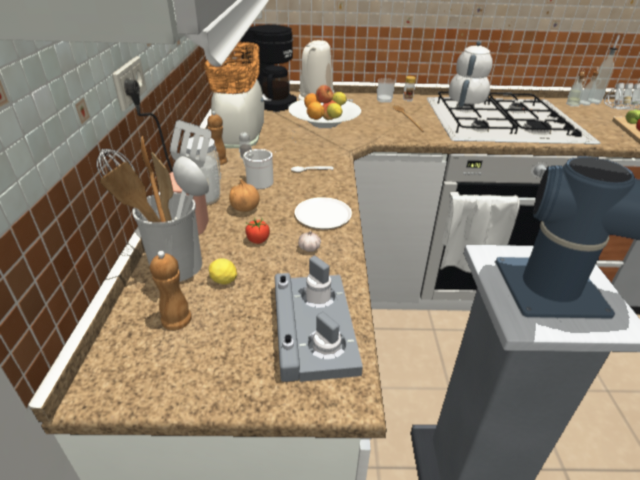

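The top view shows the filter head at about (165-278, 205-277), with sockets near (194,250) and (250,243), and the saucer at (399,252). In the side view the tall cartridge seems to be the farther one (319,280), with the short one at (328,335). I'll zoom in to confirm.

Run:
```python
import cv2,numpy as np
t=cv2.imread("pics/top0.png")[195:285,155:290]; s=cv2.imread("pics/side0.png")[250:385,265:370]
t=cv2.resize(t,None,fx=4,fy=4,interpolation=cv2.INTER_CUBIC)
s=cv2.resize(s,None,fx=2.4,fy=2.4,interpolation=cv2.INTER_CUBIC)
o=np.zeros((600,800,3),np.uint8);o[:360,:540]=t;o[:s.shape[0],545:545+s.shape[1]]=s
cv2.imwrite("pics/crop0.png",o)
```

```text
(no output)
```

View pics/crop0.png

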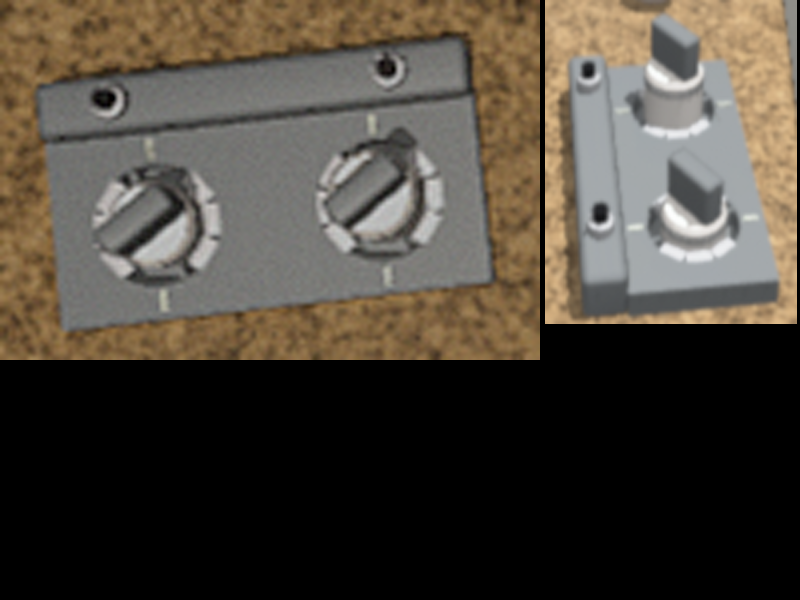

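The crop confirms it: the tall cartridge is the one on the -y side (right in the top view). Its bar top runs from about (239,248) to (255.5,235), and its slot marks are at (248,225.8) and (252,263.8). Next I'll work out positions.

```bash
cat > h.py <<'E'
from bench import env
import cv2,numpy as np
from scipy.spatial.transform import Rotation as R
np.set_printoptions(precision=4,suppress=True)
def ray(f,u,v):
    T=f["extrinsics"]; d=T[:3,:3]@np.array([(u-f["cx"])/f["fx"],-(v-f["cy"])/f["fy"],-1]); return T[:3,3],d
def atz(f,u,v,z):
    o,d=ray(f,u,v); return o+d*(z-o[2])/d[2]
def proj(f,p):
    T=f["extrinsics"]; q=T[:3,:3].T@(np.asarray(p)-T[:3,3]); return np.array([f["cx"]-f["fx"]*q[0]/q[2],f["cy"]+f["fy"]*q[1]/q[2]])
def ori(jaw):  # tool down, jaws opening along world angle jaw
    c,s=np.cos(jaw),np.sin(jaw); return R.from_matrix(np.array([[0,c,s],[0,s,-c],[-1,0,0]])).as_rotvec()
E
python3 - <<'E'
from h import *
f=env.grab_frame("top"); g=env.grab_frame("side")
for n,u,v in[("tall+",248,225.75),("tall-",252,263.75),("sh+",192.25,232),("sh-",196,270)]: print(n,atz(f,u,v,.026))
cs=[(36,85),(466,36),(493,283),(66,330)]
for (u,v),z in zip(cs,(.068,.068,.026,.026)): print("corner",atz(f,155+u/4,195+v/4,z))
a,b=atz(f,239,248,.114),atz(f,255.5,235,.114); print("bar",a,b,(a+b)/2,np.degrees(np.arctan2(*(b-a)[[1,0]])))
print("side bar top",atz(g,319.6,262.5,.114))
m=(f["color"].min(2)>150).astype(np.uint8); m[:, :350]=0; m[:,450:]=0; m[:200]=0;m[295:]=0
c=max(cv2.findContours(m,0,1)[0],key=cv2.contourArea); e=cv2.fitEllipse(c); print(e,atz(f,*e[0],.011))
E
```

```text
tall+ [0.5619 0.0725 0.026 ]
tall- [0.4733 0.0608 0.026 ]
sh+ [0.545  0.2017 0.026 ]
sh- [0.4568 0.1898 0.026 ]
corner [0.5757 0.2562 0.068 ]
corner [0.6078 0.0156 0.068 ]
corner [ 0.4696 -0.0002  0.026 ]
corner [0.4387 0.2455 0.026 ]
bar [0.5042 0.0795 0.114 ] [0.5328 0.0449 0.114 ] [0.5185 0.0622 0.114 ] -50.43440557429056
side bar top [0.5172 0.0714 0.114 ]
((397.7610778808594, 250.55213928222656), (60.81574630737305, 62.4388427734375), 123.55436706542969) [ 0.5103 -0.2818  0.011 ]
```

Run:
```python
from h import *
f=env.grab_frame("top")
sat=cv2.cvtColor(f["color"],cv2.COLOR_BGR2HSV)
m=((sat[...,1]<60)&(sat[...,2]>90)).astype(np.uint8); m[:,:350]=0; m[:,450:]=0; m[:200]=0;m[292:]=0
c=max(cv2.findContours(m,0,1)[0],key=cv2.contourArea); e=cv2.fitEllipse(cv2.convexHull(c)); print("saucer",e,atz(f,*e[0],.011))
C=np.array([.5175,.066])
for j in(40,-140):
    for d in(0,58):
        print(j+d,env.ik([*C,.253],ori(np.radians(j+d))))
p=[.5175,.066,.36]
env.move_ptp(p,ori(np.radians(40)))
print(env.observe()["time_s"],env.observe()["joints"],env.observe()["position"],env.observe()["contact_force"])
env.gripper_to(.05,60)
a=env.grab_frame("side")["color"][150:390,220:420]; cv2.imwrite("pics/s1.png",cv2.resize(a,None,fx=2.4,fy=2.4))
```

```text
saucer ((398.2436828613281, 251.25299072265625), (64.67556762695312, 65.81367492675781), 141.3568115234375) [ 0.5087 -0.2829  0.011 ]
40 [-0.0017  0.0609 -0.1898  1.3202  0.      0.8709]
98 [-0.0017  0.0609 -0.1898  1.3202  0.     -0.1414]
-140 [-0.0017  0.0609 -0.1898  1.3202  0.     -2.2707]
-82 [-0.0017  0.0609 -0.1898  1.3202  0.      3.0002]
2.375 [-0.0003  0.0333 -0.0045  1.5329  0.0004  0.871 ] [0.5174 0.0668 0.3601] [-0.4049 -0.5315  1.056 ]
```

View pics/s1.png

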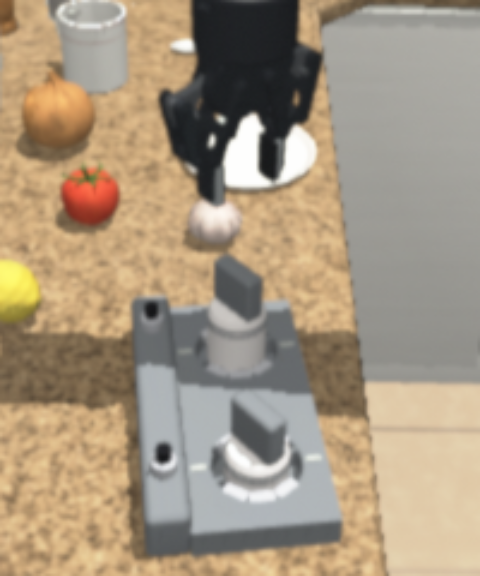

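The side view shows the jaws centred over the tall cartridge's bar (bar top at crop (238,268)) and roughly square to it. I'll descend and grip.

Run:
```python
from h import *
env.servo_line([.5175,.066,.253],rate=.12)
env.gripper_to(.0,50)
o=env.observe(); print(o["time_s"],o["gripper_width"],o["position"],o["contact_force"],o["wrist_torque"])
q=o["joints"].copy(); q0=q.copy(); 
for d in(12,24,36,48):
    t=q0.copy(); t[5]=q0[5]-np.radians(d); env.goto_joints(t)
    o=env.observe(); print(d,o["time_s"],o["gripper_width"],o["joints"][5],o["contact_force"],o["wrist_torque"])
a=env.grab_frame("side")["color"][200:390,240:400]; b=env.grab_frame("top")["color"][195:285,155:315]
cv2.imwrite("pics/s2.png",np.vstack([cv2.resize(a,(480,380)),cv2.resize(b,(480,200))]))
```

```text
4.2917 0.017156429477424483 [0.518  0.0661 0.2541] [-0.3115 -0.2924  2.754 ] [ 0.0478  0.0076 -0.0031]
12 4.6083 0.01757273853084008 0.6648186959812613 [0.8534 0.1967 0.779 ] [ 0.0672  0.2583 -0.0394]
24 4.925 0.017220192788620886 0.45704559850973714 [-0.6961 -0.5254  1.8705] [-0.0377  0.5153 -0.0228]
36 5.2417 0.01748610919794803 0.24831005525386832 [-0.9873  0.7776  1.8114] [-0.1519  0.4363 -0.033 ]
48 5.5583 0.017208928565902146 0.039106032949742346 [-0.4668 -0.576   2.0363] [-0.182   0.4163 -0.0442]
```

View pics/s2.png

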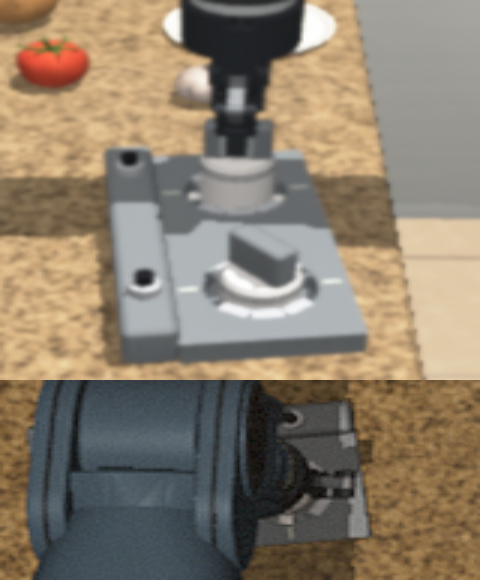

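The cartridge has turned with the jaws and the bar is at about -2°, with the slots at +7.4°. I'll finish the turn and lift slowly while watching the force.

Run:
```python
from h import *
q0=env.observe()["joints"]
def st(n):
    o=env.observe(); print(n,o["time_s"],o["gripper_width"],o["joints"][5],o["position"],o["contact_force"],o["wrist_torque"]); return o
for d in(5,10):
    t=q0.copy(); t[5]-=np.radians(d); env.goto_joints(t); o=st(d)
z0=o["position"].copy()
for dz in(.004,.01,.03):
    env.servo_line([z0[0],z0[1],z0[2]+dz],rate=.05); o=st(dz)
    if np.abs(o["contact_force"][2])>15: break
a=env.grab_frame("side")["color"][180:390,240:400]
cv2.imwrite("pics/s3.png",cv2.resize(a,(480,630))[:600])
```

```text
5 5.9083 0.017696170796285996 -0.04615606189106918 [0.5181 0.066  0.254 ] [-1.291   0.5053  1.7982] [-0.133   0.3991 -0.0155]
10 6.1583 0.01715734690848227 -0.1332086208366559 [0.5181 0.066  0.254 ] [-1.1576 -0.2495  1.5984] [-0.0844  0.3748 -0.0331]
0.004 6.4083 0.01738720823239067 -0.13591233816611534 [0.5182 0.066  0.2576] [ 0.4628  0.2247 -2.4799] [-0.0288 -0.017   0.0178]
0.01 6.675 0.017643603645535508 -0.13692351281500584 [0.5183 0.066  0.2645] [-0.0035  0.4081 -3.2764] [-0.036  -0.0397  0.0229]
0.03 7.225 0.017547864799907692 -0.13721867824350945 [0.5183 0.0659 0.2845] [-0.3946 -0.3362 -2.1468] [-0.0248  0.0251  0.0365]
```

View pics/s3.png

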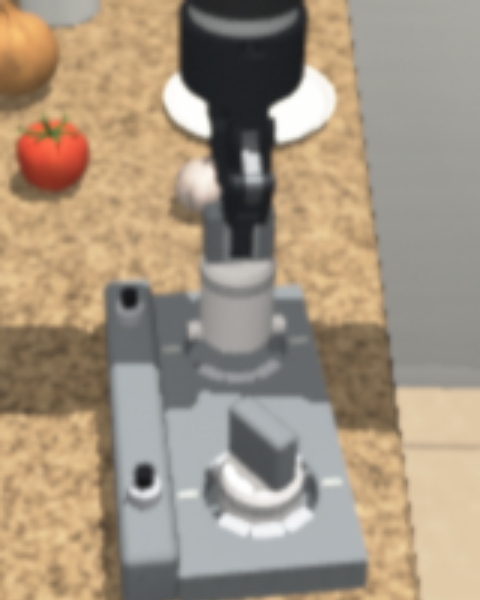

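The lugs have cleared the slots and the cartridge hangs upright, with about 2.5 N on the wrist. Now I'll carry it to just above the saucer.

Run:
```python
from h import *
S=[.5093,-.2826]
env.servo_line([.518,.066,.37],rate=.12)
env.servo_line([*S,.37],rate=.15)
env.servo_line([*S,.275],rate=.1)
env.pause(.3)
o=env.observe(); print(o["time_s"],o["position"],o["orientation"],o["gripper_width"],o["contact_force"])
a=env.grab_frame("side")["color"][120:270,240:400]; f=env.grab_frame("top"); b=f["color"][190:310,330:490]
cv2.imwrite("pics/s4.png",np.hstack([cv2.resize(a,(400,375)),cv2.resize(b,(400,375))]))
```

```text
12.0167 [ 0.5095 -0.2827  0.2756] [-0.1071  1.5651  0.1056] 0.01717154468174122 [-0.9998 -0.0965 -2.4611]
```

View pics/s4.png

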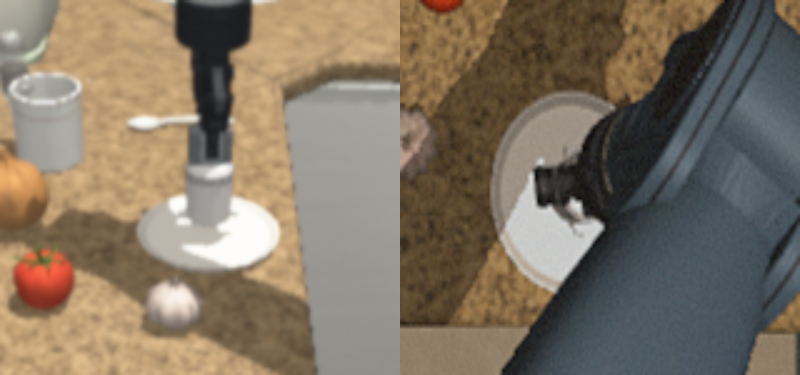

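The cartridge hangs upright over the saucer, whose centre in the side view is at about full-frame (323.6, 212.5). I'll cross-check that projection, then set it down in small steps.

Run:
```python
from h import *
g=env.grab_frame("side"); print("proj",proj(g,[.5093,-.2826,.011]), "side est",atz(g,323.6,212.5,.011))
S=[.5093,-.2826]
env.servo_line([*S,.256],rate=.05); env.pause(.3)
F0=np.mean([(env.pause(.02),env.observe()["contact_force"][2])[1] for _ in range(8)])
z=.256
while z>.246:
    z-=.0007; env.servo_line([*S,z],rate=.01); env.pause(.08)
    F=np.mean([(env.pause(.01),env.observe()["contact_force"][2])[1] for _ in range(5)])
    print(round(z,4),round(F-F0,2))
    if F-F0>1.8: break
o=env.observe(); print(o["time_s"],o["position"],o["contact_force"],o["wrist_torque"])
```

```text
proj [322.7187 211.6533] side est [ 0.5069 -0.2783  0.011 ]
0.2553 0.4
0.2546 0.13
0.2539 0.54
0.2532 0.21
0.2525 -0.08
0.2518 0.2
0.2511 0.13
0.2504 5.16
16.1333 [ 0.5094 -0.2825  0.2511] [-0.308   0.9157  2.0167] [0.3224 0.3628 0.0072]
```

It made contact at the expected height with about 5 N. I'll release and withdraw upward.

Run:
```python
from h import *
S=[.5093,-.2826]
env.gripper_to(.022); env.pause(.2); env.gripper_to(.055)
env.servo_line([*S,.36],rate=.1)
env.move_ptp([.35,.2,.40],ori(np.radians(98)))
env.pause(.3)
o=env.observe(); print(o["time_s"],o["position"],o["contact_force"])
a=env.grab_frame("side")["color"][120:390,220:400]; f=env.grab_frame("top"); b=f["color"][190:310,150:470]
cv2.imwrite("pics/s5.png",np.hstack([cv2.resize(a,(300,450)),cv2.copyMakeBorder(cv2.resize(f["color"][200:300,350:450],(450,450)),0,0,0,0,0)]))
cv2.imwrite("pics/top5.png",f["color"])
```

```text
20.375 [0.3503 0.1997 0.3999] [-0.312   0.0814  0.1868]
```

View pics/s5.png

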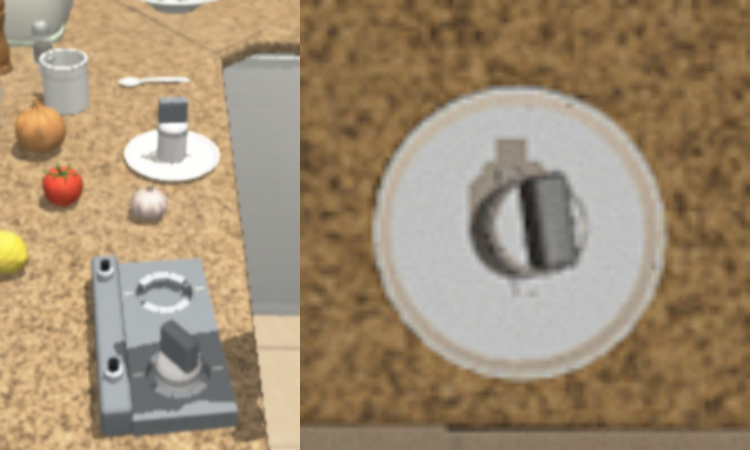

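The cartridge stands upright on the saucer and the short one is still locked in its socket. In the top view the bar top is at about (405.8,248.9) and the saucer centre at (398.7,251.6). I'll do one numeric check of the centring.

Run:
```python
from h import *
f=env.grab_frame("top")
b=atz(f,405.8,248.9,.111); s=atz(f,398.7,251.6,.011); print(b,s,b-s, proj(f,[.5093,-.2826,.111]))
```

```text
[ 0.5082 -0.2803  0.111 ] [ 0.5079 -0.284   0.011 ] [0.0003 0.0037 0.1   ] [406.844  248.4272]
```

Offset is under 4 mm, which is within my pixel-reading error. I'll hand in.

```bash
python3 -c "
from bench import env
print(env.hand_in(), env.observe()['time_s'])"
```

```text
the job is handed in; nothing more can be done
the job is handed in; nothing more can be done
```

I turned the tall cartridge (the one in the -y socket) about 58° anticlockwise to the slots. I then lifted it straight out and set it on the white saucer with about 5 N of contact, released it, and backed the arm away. The job is handed in; the clock read about 20.4 s at the last check, against the 48 s limit.

- **Final position:** the last pictures show the cartridge upright on the saucer, about 4 mm from its centre. That is close to the precision of my pixel readings.
- **Short cartridge:** it is still locked in its socket and was never touched.
- **Forces:** the wrist force readings I took stayed at about 5 N or below.
- **Disagreement between checks:** the two cameras differed by about 5 mm on the saucer centre. I used the top camera's estimate. No check failed.

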